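# Set the slab roller to 6 and lock it

## Task

Set the slab roller for 6 mm slabs: turn its numbered sleeve, click by click, until the 6 rests at the red pointer. Only then throw the red-knobbed lock lever fully over, from its robot-side lean to the opposite lean, and let go of everything. Do not disturb the loose things lying around and on the roller.

Things in the scene. Friction and masses are not known exactly. Their poses are not given: they have to be found in the camera images.
- roller: Tabletop slab roller, fixed: plywood bed 380 (x) x 340 (y) mm, top 50 mm above the table, steel roller along y, blue crossbeam above it along y (top at 144 mm), red handwheel at the +y end (not used). Origin on the table under the bed's centre, z up; its +x is the side of the red pointer, away from the robot; its yaw varies by up to 0.35 rad.
- sleeve (a joint): Angle (rad) of the numbered sleeve about its upright axis, growing counterclockwise seen from above. Clicks every pi/6: 0 shows 1 at the pointer, each further click one more; 6 is at 5*pi/6 = 2.618, 9 at 8*pi/6. Let go, it springs into the nearest click; a click takes about 0.1 N m (grip firmly, 25 N or more). Stops just beyond 1 and 9. Starts at 1 to 4 (rarely poised midway).
- sleeve_grip (a point): Point on the sleeve's upright axis at mid-grip, 191 mm above the table, straight above the roller's origin. The grip is a black fluted cylinder 52 mm in diameter, 161 to 213 mm above the table, free all round. Under it, turning with it, a white skirt 104 mm across (top at 161 mm) bears black numerals 1 to 9, 14 mm tall, tops to the axis; the 6 is on a yellow patch.
- pointer (a point): Inner end of the red pointer block with a white line on the crossbeam, 56 mm from the sleeve's axis towards the roller's +x, 166 mm above the table (the block is 18 mm wide). The numeral beside it is the set value.
- lock (a joint): Angle (rad) of the lock lever about a level hinge along the roller's y, 170 mm from the sleeve axis towards the roller's -y, 164 mm above the table. 0: unlocked, leaning 0.55 rad to the roller's -x (to the robot); grows as it swings over the top; 1.1: stop, locked, leaning 0.55 rad to +x. Starts at 0 to 0.2. Stays where left; takes about 2 N at the knob.
- lock_tip (a point): Centre of the red ball knob, 30 mm in diameter, on the end of the lock lever, 75 mm from its hinge; the steel rod below it is 14 mm thick. The lever's two hinge cheeks reach 174.5 mm above the table.
- texture_plate: Loose fired-clay texture plate, 70 x 130 x 10 mm, lying on the bed on the far side of the roller. Origin: centre of its underside. Leave alone.
- rib: Loose wooden shaping rib, 50 x 110 x 12 mm, lying on the bed on the robot's side of the roller. Origin: centre of its underside. Leave alone.
- ink: Loose black bottle, 56 mm across, 130 mm tall, standing on the table to the robot's left. Origin: centre of its underside. Leave alone.
- glue: Loose white bottle with yellow label and green cap, 52 mm across, 120 mm tall, on the table to the left. Origin: centre of its underside. Leave alone.
- mug: Loose white mug, 80 mm across, 90 mm tall, on the table to the right. Origin: centre of its underside. Leave alone.
- bowl: Loose blue bowl, 120 mm across, 50 mm tall, on the table to the right. Origin: centre of its underside. Leave alone.

How it is judged (in metres and radians):
On the way, in this order (a step that is already met when the one before it is completed fails the run):
1. the sleeve rests at 6 while the lock lever is still unlocked (value of joint sleeve between 2.47 and 2.77 rad and velocity of joint sleeve between -0.3 and 0.3 rad/s and value of joint lock below 0.4 rad), for 0.3 s.
2. the lock lever is thrown fully over with the sleeve at 6 (value of joint lock above 0.95 rad and value of joint sleeve between 2.47 and 2.77 rad), for 0.2 s.
At the end, for the whole second after the job is handed in: The sleeve rests in the click of the 6 (2.618 rad, within 0.15 rad), the lock lever is fully over (past 0.95 of its 1.1 rad), and the robot touches nothing (all of step 2).
It fails at once if the lock lever is thrown (past 0.6 rad) while the sleeve is not at 6 (value of joint lock above 0.6 rad and (value of joint sleeve below 2.4 rad or value of joint sleeve above 2.84 rad)).
It fails at once if a loose bystander is pushed more than 30 mm or tipped (distance of any of texture_plate, rib, ink, glue, mug, bowl from where it was at the start of the episode above 0.03 m or angle between any of ink, glue, mug, bowl's own z axis and vertical above 0.5 rad).
It also fails if it takes over 58 s, if anything falls off the work surface, if the arm or the gripper's body presses on something with over 40 N, if the wrist force passes 120 N, or if a joint passes its speed limit or range.

## Robot

A 7-joint arm with a two-finger parallel gripper is mounted at the origin on the work surface. World frame = base frame: x ahead of the robot, y to its left, z up, the work surface at z = 0. Lengths are in mm, angles in rad, forces in N, time in s.
With the tool pointing down it reaches from about 425 to 1025 mm from the base axis. Payload 9.4 kg.
Tool frame: the origin (TCP) lies midway between the tips of the shut fingers; the grasp point (between the pads) lies 19 mm behind it (tcp_to_grasp is the z of the grasp point in the tool frame, in mm); z points along the fingers, y is the line along which they close (so a half turn about z gives the same grasp; the last joint's range is limited). The gripper opens to 93 mm and grips with 3 to 60 N. Pads are 15 mm wide; open, the fingers measure 128 mm over their backs; the gripper's body (75 mm by 188 mm) begins 65 mm behind the grasp point.
Start: joints at [1.096, 0.599, -0.003, 1.599, 0.002, 0.943, -0.08], TCP at [280.849, -668.392, 218.618] pointing down, gripper open.
Joint ranges: [-2.57, 2.57], [-0.35, 1.97], [-1.29, 1.29], [0.11, 2.56], [-1.05, 4.19], [0.11, 1.86], [-2.63, 2.63]. Speed limits (rad/s): [2.22, 2.22, 3.01, 3.01, 3.14, 3.14, 3.14].

## Interface

Orientations are given as [roll, pitch, yaw] about the fixed x, y, z axes, in that order (R = Rz(yaw) Ry(pitch) Rx(roll)).
In Python, from rig import get_state, camera, sign_off, tcp_to_grasp gives the robot as it stands.
- The arm moves only by the tool jog_arm, never from a script. Its argument "rows" is text: rows parted by semicolons, each of 6 numbers parted by spaces: the shift along the tool's x, y, z in units of 0.15 m (1.0 is 0.15 m), then the turn, a rotation vector about the tool's x, y, z in units of 60 degrees (1.0 is 60 degrees). A call has 1 to 12 rows; each row is the pose to reach, as a shift and turn from the pose commanded when the call began, along the tool's axes at that moment; what a row does not reach only later rows make up. A row lasts 1/10 s, in which the tool goes at most 50 mm and 8.59 degrees, less where a joint would pass 70% of its speed; a pose out of reach is approached as far as the arm can. A call with a number of a shift or a turn outside -1 to 1 is refused whole. A call with a gripper value outside its range is refused whole. "fingers" is the opening, from 0 (shut) to 1 (fully open), set as the call begins (left out, the last holds). The fingers move at their own pace and stop on an object; "grip_force" is the grip in N (left out, the last holds). Time passes only in rows, so rows that repeat a pose let the fingers close. It gives the time, the measured TCP pose, the force, the opening and the grip force at its end, in the units of the state.
- get_state(): the state, without advancing time (a new reading comes with each control period).
- camera(name): name is "scene" or "top" or "wrist"; returns a dict with "frame" (384x512x3 uint8, red, green, blue), "depth" (384x512 float32, mm along the optical axis (not along the pixel's ray), 0 where there is no reading), "fov_y" (degrees; the focal length in pixels is half the picture's height over the tangent of half this angle, whatever the lens; pixels are square), "cx", "cy" (the principal point, pixels), "R" (3x3) and "t" (3): a world point X has camera coordinates R X + t; the wrist camera has in their place "mount" (4x4, takes a point from camera to tool coordinates, whose origin is the TCP and whose axes are the flange's). Camera axes: x right, y down, z forward; pixel columns grow to the right and rows downward; lengths in mm; the calibration is good to about 2 mm. A picture is of the moment at which its call begins: read the wrist's pose just before it.
- sign_off(): hands the job in; it is judged then, once.
The state is a dict: "time": time; "joints": joint angles; "joint_vel": joint speeds; "joint_torque": joint torques, N m; "ee_pos": TCP position; "tcp_rot": TCP orientation; "ft_force": force on the tool from outside, world axes, zero at the start; "moment": the same for the moment, N m; "finger_gap": finger opening in mm; "grasp_force": force on a finger pad.
Only numpy, scipy, OpenCV 4.12 (cv2) and the standard library are available. Lean on these libraries where they do the work, as an engineer would, in place of code of your own. Each camera call takes 0.05 s, during which the arm holds its last target. There are 200 camera calls.

## Working session

There is one attempt and no reset: what is moved stays moved. The work goes in short steps, Python scripts to look and compute and a tool call to move; the robot and the scene stay as the last step left them, time stands still between calls to the robot, and variables do not carry over. Pictures are saved under pics/ and viewed, at most 10 in all, crops included, and the job is handed in when it is done.

Besides the shell and the picture viewer there is one more tool, called after "Call:" by a JSON object that holds its "fn" and its "kwargs", one argument or row to a line. jog_arm: Moves the arm, as the interface text tells. Shifts and turns lie within -1 to 1; 1 stands for 0.15 m of shift or 60 degrees of turn. Its arguments: {"type":"object","properties":{"rows":{"type":"string"},"fingers":{"type":"number"},"grip_force":{"type":"number"}},"required":["rows"]}

```bash
mkdir -p pics; cat > h.py <<'E'
import numpy as np, cv2
from rig import get_state, camera, sign_off, tcp_to_grasp
from scipy.spatial.transform import Rotation as Ro
def f(c): return c["frame"].shape[0]/2/np.tan(np.radians(c["fov_y"])/2)
def pose(s):
    return Ro.from_euler('xyz',s["tcp_rot"]).as_matrix(), np.array(s["ee_pos"])
def cam(name):
    s=get_state(); c=camera(name)
    if "mount" in c:
        R,p=pose(s); M=np.array(c["mount"]); Rw=R@M[:3,:3]; o=R@M[:3,3]+p
    else:
        Rw=np.array(c["R"]).T; o=-Rw@np.array(c["t"])
    c["Rw"],c["o"]=Rw,o; return c
def ray(c,u,v):
    return c["Rw"]@np.array([(u-c["cx"])/f(c),(v-c["cy"])/f(c),1.])
def onplane(c,u,v,z):
    d=ray(c,u,v); return c["o"]+d*(z-c["o"][2])/d[2]
def bydepth(c,u,v):
    return c["o"]+ray(c,u,v)*c["depth"][int(v),int(u)]
def proj(c,X):
    q=c["Rw"].T@(np.array(X)-c["o"]); return q[:2]/q[2]*f(c)+[c["cx"],c["cy"]]
def redblobs(c,amin=25):
    h=cv2.cvtColor(c["frame"],cv2.COLOR_RGB2HSV)
    m=(((h[...,0]<8)|(h[...,0]>172))&(h[...,1]>140)&(h[...,2]>60)).astype(np.uint8)
    n,l,st,ce=cv2.connectedComponentsWithStats(m)
    return [(st[i],ce[i]) for i in range(1,n) if st[i][4]>=amin]
def save(c,n): cv2.imwrite(f"pics/{n}.png",c["frame"][...,::-1])
E
python3 - <<'E'
from h import *
s=get_state(); print(s, tcp_to_grasp)
ims=[]
for n in("scene","top"):
    c=cam(n); ims.append(c["frame"]); save(c,n)
    print(n,f(c),c["cx"],c["cy"],c["o"].round(),c["Rw"].round(2).tolist())
    for st,ce in redblobs(c): print(st,ce.round(1),bydepth(c,*ce).round())
E
```

```text
{'time': 0.0, 'joints': array([ 1.09628058,  0.60010478, -0.0025563 ,  1.60010772,  0.0018253 ,
        0.94285652, -0.07978577]), 'joint_vel': array([ 6.01097844e-04,  1.87951182e-04, -6.48525202e-05, -2.65405312e-04,
       -2.80852763e-04, -1.08871303e-03,  7.24873069e-04]), 'joint_torque': array([-5.67142542e-04, -7.65063715e+01,  1.49687983e+00, -2.52355081e+01,
       -5.25905646e-02,  1.67220819e-02,  1.49181246e-04]), 'ee_pos': array([ 280.67624977, -667.96387268,  217.78237631]), 'tcp_rot': array([-3.14012581e+00,  1.49295078e-04,  3.97914225e-01]), 'ft_force': array([-0.35072819, -0.38515784,  0.81412833]), 'moment': array([ 0.05438527, -0.01060793, -0.00970033]), 'grasp_force': 0.0, 'finger_gap': 93.2286947905346} -18.8
scene 381.42781712655096 255.26456310400286 188.67673157152078 [1361.  165. 1122.] [[-0.17, 0.73, -0.66], [0.98, 0.13, -0.12], [-0.0, -0.67, -0.74]]
[218 150   8   8  52] [221.5 153.5] [ 436. -117.  238.]
[312 194  19  50 283] [320.4 218.2] [605. 237. 174.]
[250 200   9  12  62] [253.7 206.4] [587.  22. 165.]
[493 207  19  11  37] [502.5 212. ] [491. 796. 186.]
[ 46 312  73   4 241] [ 84.4 313.2] [ 967. -428.   20.]
[ 42 320  75   9 250] [ 80.5 324.4] [1001. -423.   20.]
[185 339  72  32 646] [221.  354.2] [1045.   20.  126.]
top 398.4806125857361 251.22384562273703 192.3999482075466 [ 244.   -5. 1421.] [[0.09, -0.97, 0.23], [-1.0, -0.09, 0.01], [0.01, -0.23, -0.97]]
[235  56  53  19 404] [260.8  65.1] [1021.   22.  125.]
[349  92  55   8 117] [375.5  95.4] [ 996. -425.   21.]
[350 101  57   5 129] [377.1 103.2] [ 964. -432.   20.]
[172 162  23  50 295] [181.5 187.1] [547. 250. 115.]
[246 176   9  13  47] [250.  181.7] [574.  21. 163.]
[  0 178  15  20  41] [  6.1 187.1] [482. 797. 178.]
[  0 201  14   3  25] [  6.2 201.7] [440. 805. 148.]
[287 223  10  10  77] [291.8 227.5] [ 424. -117.  242.]
```

View pics/top.png

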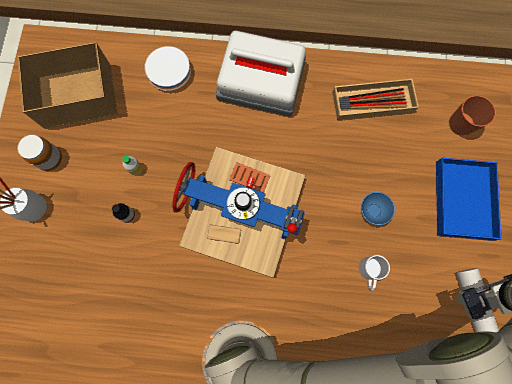

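View pics/scene.png

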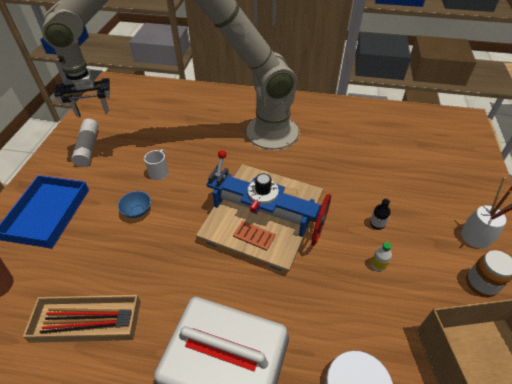

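The top view shows the roller with the white skirt near (243,202), the pointer at (250,182), the lock knob at (292,228) and the handwheel at (182,187). The scene view shows the skirt near (263,190), the pointer at (254,206) and the knob at (221,154).

```bash
cat >> h.py <<'E'
def tri(a,ua,b,ub):
    d1,d2=ray(a,*ua),ray(b,*ub); k=np.linalg.lstsq(np.c_[d1,-d2],b["o"]-a["o"],rcond=None)[0]
    p,q=a["o"]+k[0]*d1,b["o"]+k[1]*d2; return (p+q)/2,np.linalg.norm(p-q)
E
python3 - <<'E'
from h import *
S,T=cam("scene"),cam("top")
box={"S":(S,235,165,295,212),"T":(T,215,175,272,228)}
r={}
for k,(c,x0,y0,x1,y1) in box.items():
    h=cv2.cvtColor(c["frame"],cv2.COLOR_RGB2HSV)[y0:y1,x0:x1]
    ms={"white":(h[...,1]<50)&(h[...,2]>150),"black":(h[...,2]<70),"yellow":(h[...,0]>20)&(h[...,0]<35)&(h[...,1]>150)&(h[...,2]>150)}
    for n,m in ms.items():
        m=m.astype(np.uint8); N,l,st,ce=cv2.connectedComponentsWithStats(m)
        o=sorted(range(1,N),key=lambda i:-st[i][4])[:2]
        for i in o: print(k,n,st[i]+[x0,y0,0,0,0],(ce[i]+[x0,y0]).round(1),bydepth(c,*(ce[i]+[x0,y0])).round())
    pts=cv2.findNonZero(ms["white"].astype(np.uint8)); hull=cv2.convexHull(pts)
    e=cv2.fitEllipse(hull); ce=np.array(e[0])+[x0,y0]; r[k]=ce; print("ell",e,ce,onplane(c,*ce,161).round(1))
    cv2.imwrite(f"pics/z{k}.png",cv2.resize(c["frame"][y0-10:y1+10,x0-10:x1+10,::-1],None,fx=5,fy=5,interpolation=cv2.INTER_CUBIC))
print("skirt",tri(S,r["S"],T,r["T"]))
kn=tri(S,(221.5,153.5),T,(291.8,227.5)); print("knob",kn)
print("pointer",tri(S,(253.7,206.4),T,(250,181.7)))
a,b=cv2.imread("pics/zS.png"),cv2.imread("pics/zT.png")
H=max(a.shape[0],b.shape[0]); P=lambda i:cv2.copyMakeBorder(i,0,H-i.shape[0],0,0,cv2.BORDER_CONSTANT)
cv2.imwrite("pics/z.png",np.hstack([P(a),P(b)]))
E
```

```text
S white [248 181  31  20 240] [263.7 193. ] [530.  45. 172.]
S white [258 175  11   8  74] [263.  178.4] [1361.  165. 1122.]
S black [255 178  16  17 179] [262.4 187.3] [532.  41. 201.]
S black [252 206  20   6  48] [261.1 209.7] [536.  38.  90.]
ell ((27.844966888427734, 23.3458194732666), (26.14341926574707, 29.58799171447754), 94.30310821533203) [262.84496689 188.34581947] [500.   37.7 161. ]
T white [227 188  32  31 319] [238.2 201.3] [495.  51. 214.]
T white [237 194  12  12 123] [242.5 199.2] [502.  38. 217.]
T black [235 192  16  19 109] [242.9 203.1] [491.  36. 213.]
T black [246 186   6   3   8] [248.5 187. ] [559.  25. 152.]
T yellow [244 212   4   7  17] [245.5 215.2] [463.  26. 162.]
ell ((25.705488204956055, 24.264816284179688), (37.485172271728516, 45.64864730834961), 41.747352600097656) [240.7054882  199.26481628] [513.6  45.8 161. ]
skirt (array([511.27220108,  42.32439655, 174.06667561]), np.float64(5.8972387159513575))
knob (array([ 426.30961944, -118.9500418 ,  229.38151772]), np.float64(0.96391299913909))
pointer (array([577.0135902 ,  20.57393409, 153.06239915]), np.float64(1.29850650721694))
```

View pics/z.png

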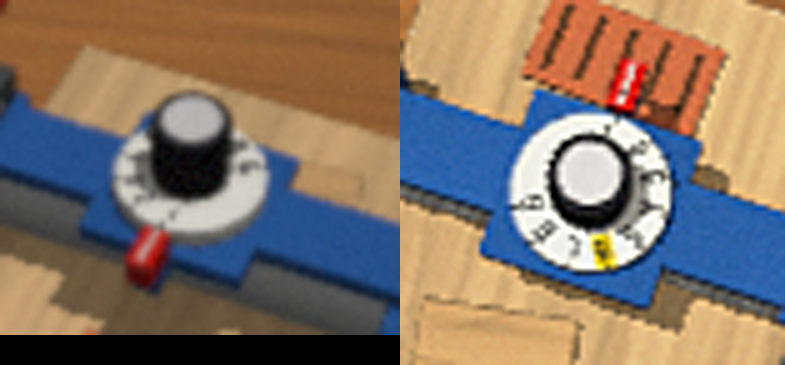

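The zoom shows numeral 1 at the pointer, with yellow 6 about 150° clockwise from it (top crop, around (605,250)). I'll need about +150° CCW. Next I move the wrist camera over the sleeve.

Call:
{"fn": "jog_arm", "kwargs": {
  "rows": "0.2 -0.2 -0.4 0 0 0;0.5 -0.5 -0.8 0 0 0;0.7 -0.8 -1 0 0 0;0.8 -0.94 -1 0 0 0;0.8 -0.94 -1 0 0 0;0.8 -0.94 -1 0 0 0",
  "fingers": 1
}}

```text
time: 0.8
ee_pos: [339.9, -488.0, 372.1]
tcp_rot: [3.138, -0.003, 0.404]
ft_force: [0.3, -0.4, -0.4]
finger_gap: 93.1
grasp_force: 0.0
```

Call:
{"fn": "jog_arm", "kwargs": {
  "rows": "0.8 -0.94 -0.2 0 0 0;0.8 -0.94 -0.2 0 0 0;0.8 -0.94 -0.2 0 0 0;0.8 -0.94 -0.2 0 0 0;0.8 -0.94 -0.2 0 0 0"
}}

```text
time: 1.3
ee_pos: [394.9, -311.3, 399.4]
tcp_rot: [3.141, -0.002, 0.404]
ft_force: [-0.1, -0.5, 0.0]
finger_gap: 93.2
grasp_force: 0.0
```

Call:
{"fn": "jog_arm", "kwargs": {
  "rows": "0.8 -0.94 0 0 0 0;0.8 -0.94 0 0 0 0;0.8 -0.94 0 0 0 0;0.8 -0.94 0 0 0 0;0.8 -0.94 0 0 0 0"
}}

```text
time: 1.8
ee_pos: [450.2, -135.5, 398.4]
tcp_rot: [-3.141, -0.001, 0.404]
ft_force: [-0.1, -1.0, 0.5]
finger_gap: 93.0
grasp_force: 0.0
```

```bash
python3 - <<'E'
from h import *
s=get_state(); print(s["time"],s["joints"].round(3),s["ee_pos"].round(1),s["tcp_rot"].round(3))
S,T=cam("scene"),cam("top"); print("cap",tri(S,(263,178.4),T,(242.5,199.2)),onplane(S,263,178.4,213),onplane(T,242.5,199.2,213))
c=cam("wrist");print(c["mount"],f(c))
E
```

```text
1.8 [ 0.407  0.116 -0.263  1.897  0.032  1.132 -1.035] [ 450.2 -135.5  398.4] [-3.141e+00 -1.000e-03  4.040e-01]
cap (array([503.17074208,  38.06621631, 213.26635568]), np.float64(0.16398121685548486)) [502.93197575  37.94805236 213.        ] [503.21557788  38.15673702 213.        ]
[[ 7.38371021e-04 -9.65134109e-01 -2.61754859e-01  7.12565540e+01]
 [ 9.99999670e-01  6.23996583e-04  5.20068248e-04  4.68956861e-01]
 [-3.38601467e-04 -2.61755157e-01  9.65134251e-01 -1.65143918e+02]
 [ 0.00000000e+00  0.00000000e+00  0.00000000e+00  1.00000000e+00]] 325.43404157832435
```

Call:
{"fn": "jog_arm", "kwargs": {
  "rows": "0.78 -0.92 0 0 0 0;0.78 -0.92 0 0 0 0;0.78 -0.92 0 0 0 0;0.78 -0.92 0 0 0 0;0.78 -0.92 0 0 0 0;0.78 -0.92 0 0 0 0"
}}

```text
time: 2.55
ee_pos: [503.5, 31.8, 398.1]
tcp_rot: [3.141, 0.001, 0.396]
ft_force: [-0.5, -0.4, 0.1]
finger_gap: 92.9
grasp_force: 0.0
```

```bash
cat > m.py <<'E'
from h import *
s=get_state(); print(s["time"],s["joints"].round(3),s["ee_pos"].round(1),s["tcp_rot"].round(3))
c=cam("wrist")
h=cv2.cvtColor(c["frame"],cv2.COLOR_RGB2HSV)
A=np.array([503.2,38.1])
for st,ce in redblobs(c,60): print("red",st,ce.round(1),onplane(c,*ce,170).round(1),bydepth(c,*ce).round(1))
m=((h[...,0]>20)&(h[...,0]<35)&(h[...,1]>150)&(h[...,2]>150)).astype(np.uint8)
N,l,st,ce=cv2.connectedComponentsWithStats(m)
for i in range(1,N):
    if st[i][4]>40:
        p=onplane(c,*ce[i],161); print("yel",st[i],ce[i].round(1),p.round(1),"dir",np.degrees(np.arctan2(*(p[:2]-A)[::-1])).round(1),np.linalg.norm(p[:2]-A).round(1))
print("cap px",proj(c,[*A,213]))
E
python3 - <<'E'
from m import *
save(c,"w1")
E
```

```text
2.55 [ 0.153  0.177 -0.391  1.83   0.074  1.15  -1.438] [503.5  31.8 398.1] [3.141e+00 1.000e-03 3.960e-01]
red [  67    0   95  120 2972] [107.   52.9] [556.8 230.8 170. ] [555.2 252.4 120.4]
red [271  97  29  31 375] [284.6 111.7] [575.4  20.9 170. ] [575.5  20.4 165.5]
red [334 272  20  13 193] [343.5 279. ] [ 406.  -142.5  170. ] [ 432.7 -109.6  234.1]
yel [240 192  11  10  61] [244.5 196.9] [458.5  23.9 161. ] dir -162.4 46.9
yel [464 309  12  25  77] [472.  322.3] [ 411.4 -349.2  161. ] dir -103.3 398.0
cap px [246.87981481 169.06408351]
```

View pics/w1.png

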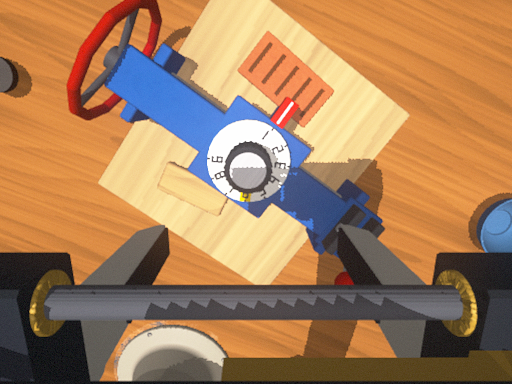

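The wrist view shows the sleeve cap at (247,171), the pointer at (285,112) and the yellow 6 at (244,197), so the turn needed is about 149° CCW. The 1 is set. Descending.

Call:
{"fn": "jog_arm", "kwargs": {
  "rows": "0.014 -0.039 0.3 0 0 0;0.014 -0.039 0.6 0 0 0;0.014 -0.039 0.9 0 0 0;0.014 -0.039 0.9 0 0 0;0.014 -0.039 0.9 0 0 0"
}}

```text
time: 3.1
ee_pos: [503.1, 38.3, 264.2]
tcp_rot: [3.142, 0.001, 0.396]
ft_force: [0.4, 0.5, 0.4]
finger_gap: 93.0
grasp_force: 0.0
```

```bash
python3 - <<'E'
from m import *
R,p=pose(s); print("to go (units)",(R.T@(np.array([503.2,38.1,175])-p)/150).round(3))
save(c,"w2")
E
```

```text
3.1 [ 0.113  0.302 -0.386  2.025  0.151  0.843 -1.533] [503.1  38.3 264.2] [3.142e+00 1.000e-03 3.960e-01]
red [  0   0  32  67 825] [ 9.2 18.9] [555.7 250.1 170. ] [556.8 235.  191.1]
red [108   0  23  42 441] [119.4  16.8] [587.6 177.1 170. ] [596.4 229.9  47.5]
red [   0   92   76   37 1132] [ 34.4 114.1] [496.6 218.4 170. ] [475.9 261.9  96.2]
red [286  96  44  48 893] [307.3 118.2] [575.3  22.  170. ] [575.4  21.3 165.8]
yel [471 303   6  19  51] [473.4 312.4] [ 473.3 -202.   161. ] dir -97.1 242.0
cap px [252.30217816 209.29997906]
to go (units) [0.001 0.001 0.595]
```

View pics/w2.png

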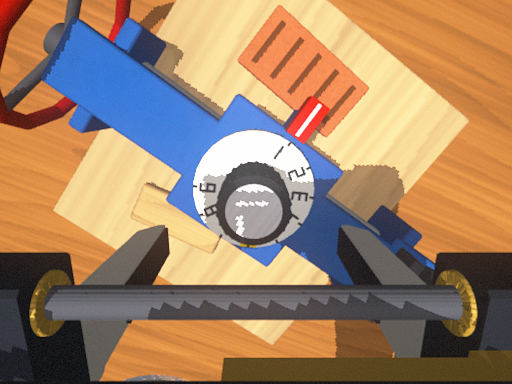

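The cap is centred at about (252,211), as predicted. Descending and gripping.

Call:
{"fn": "jog_arm", "kwargs": {
  "rows": "0 0 0.3 0 0 0;0 0 0.55 0 0 0;0 0 0.595 0 0 0;0 0 0.595 0 0 0"
}}

```text
time: 3.55
ee_pos: [503.7, 39.6, 175.5]
tcp_rot: [3.141, -0.0, 0.397]
ft_force: [0.4, -0.1, 0.9]
finger_gap: 92.8
grasp_force: 0.0
```

Call:
{"fn": "jog_arm", "kwargs": {
  "rows": "0 0 0 0 0 0;0 0 0 0 0 0;0 0 0 0 0 0;0 0 0 0 0 0;0 0 0 0 0 0;0 0 0 0 0 0;0 0 0 0 0 0;0 0 0 0 0 0",
  "fingers": 0,
  "grip_force": 45
}}

```text
time: 4.35
ee_pos: [503.7, 38.2, 174.7]
tcp_rot: [3.14, -0.0, 0.396]
ft_force: [1.9, -6.1, 3.4]
finger_gap: 51.6
grasp_force: 45.0
```

Call:
{"fn": "jog_arm", "kwargs": {
  "rows": "0 0 0 0 0 -0.1;0 0 0 0 0 -0.2;0 0 0 0 0 -0.3;0 0 0 0 0 -0.4;0 0 0 0 0 -0.5;0 0 0 0 0 -0.6;0 0 0 0 0 -0.7;0 0 0 0 0 -0.8;0 0 0 0 0 -0.9;0 0 0 0 0 -1;0 0 0 0 0 -1"
}}

```text
time: 5.45
ee_pos: [503.4, 38.5, 174.6]
tcp_rot: [3.141, 0.001, 1.447]
ft_force: [0.2, -4.7, 5.3]
finger_gap: 51.7
grasp_force: 45.0
```

```bash
python3 - <<'E'
from m import *
save(c,"w3")
print(s["moment"],s["joint_vel"].round(2))
E
```

```text
5.45 [ 0.278  0.466 -0.642  2.114  0.437  0.693 -0.78 ] [503.4  38.5 174.6] [3.141e+00 1.000e-03 1.447e+00]
red [ 340  219   70   40 1670] [372. 236.] [568.9  30.2 170. ] [570.6  28.  165.2]
cap px [254.38453906 275.49389695]
[-0.96116393 -0.11317782  0.0263055 ] [-0.01 -0.    0.02  0.   -0.02 -0.01 -0.07]
```

View pics/w3.png

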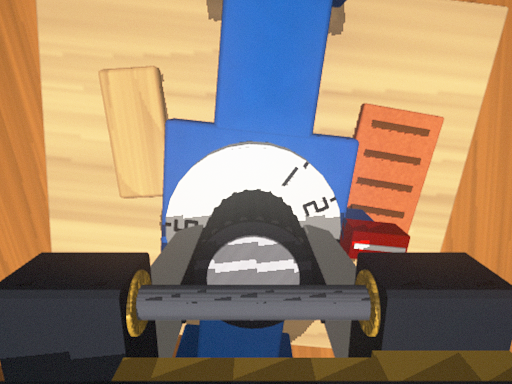

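The sleeve follows the grip: 1 and 2 keep their place in the camera, and 3 is near the pointer at (372,236). Continuing 90° more.

Call:
{"fn": "jog_arm", "kwargs": {
  "rows": "0 0 0 0 0 -0.1;0 0 0 0 0 -0.2;0 0 0 0 0 -0.3;0 0 0 0 0 -0.4;0 0 0 0 0 -0.5;0 0 0 0 0 -0.6;0 0 0 0 0 -0.7;0 0 0 0 0 -0.8;0 0 0 0 0 -0.9;0 0 0 0 0 -1;0 0 0 0 0 -1"
}}

```text
time: 6.6
ee_pos: [503.0, 38.4, 174.6]
tcp_rot: [-3.14, 0.001, 2.494]
ft_force: [-1.9, -5.6, 8.8]
finger_gap: 51.8
grasp_force: 45.0
```

Call:
{"fn": "jog_arm", "kwargs": {
  "rows": "0 0 0 0 0 -0.1;0 0 0 0 0 -0.2;0 0 0 0 0 -0.3;0 0 0 0 0 -0.4;0 0 0 0 0 -0.5;0 0 0 0 0 -0.5;0 0 0 0 0 -0.5"
}}

```text
time: 7.3
ee_pos: [502.9, 38.2, 174.6]
tcp_rot: [-3.139, -0.0, 3.015]
ft_force: [-2.4, -6.0, 10.3]
finger_gap: 51.6
grasp_force: 45.0
```

Call:
{"fn": "jog_arm", "kwargs": {
  "rows": "0 0 0 0 0 0;0 0 0 0 0 0;0 0 0 0 0 0;0 0 0 0 0 0;0 0 0 0 0 0;0 0 0 0 0 0",
  "fingers": 1
}}

```text
time: 7.9
ee_pos: [502.9, 39.9, 174.3]
tcp_rot: [3.142, -0.0, 3.016]
ft_force: [-0.3, 0.1, 0.3]
finger_gap: 91.8
grasp_force: 0.0
```

Call:
{"fn": "jog_arm", "kwargs": {
  "rows": "0 0 -0.3 0 0 0;0 0 -0.6 0 0 0;0 0 -0.9 0 0 0;0 0 -1 0 0 0;0 0 -1 0 0 0"
}}

```text
time: 8.4
ee_pos: [503.8, 40.1, 326.3]
tcp_rot: [-3.142, 0.004, 3.015]
ft_force: [1.2, 0.4, -1.1]
finger_gap: 92.9
grasp_force: 0.0
```

```bash
python3 - <<'E'
from m import *
save(c,"w4")
S,T=cam("scene"),cam("top"); 
for q in (S,T):
    for st,ce in redblobs(q): print(ce.round(1),st[4])
E
```

```text
8.4 [ 0.698  0.436 -1.23   1.915  0.462  1.115  0.729] [503.8  40.1 326.3] [-3.142  0.004  3.015]
red [  20  105   44   38 1296] [ 41.6 123.7] [ 424.4 -157.   170. ] [ 425.7 -112.2  240.1]
red [ 390  106   91  153 3617] [447.1 183.9] [534.3 234.2 170. ] [588.9 331.6   1.7]
red [235 223  20  35 475] [244.3 239.4] [568.9  21.5 170. ] [570.4  21.2 166.4]
yel [241 214  12   9  71] [246.4 218.6] [549.1  26.3 161. ] dir -14.4 47.4
yel [470 312   7  14  42] [473.6 318.7] [706.8 275.6 161. ] dir 49.4 312.8
cap px [251.72078329 188.76400344]
[221.4 153.9] 47
[320.3 218.6] 287
[253.7 206.3] 61
[502.6 212. ] 41
[ 84.4 313.2] 240
[ 80.2 324.4] 255
[220.9 354.2] 644
[260.7  65.1] 403
[375.2  95.4] 118
[376.9 103.2] 133
[181.6 186.8] 293
[  6.2 187.3] 44
[  6.2 201.8] 25
```

View pics/w4.png

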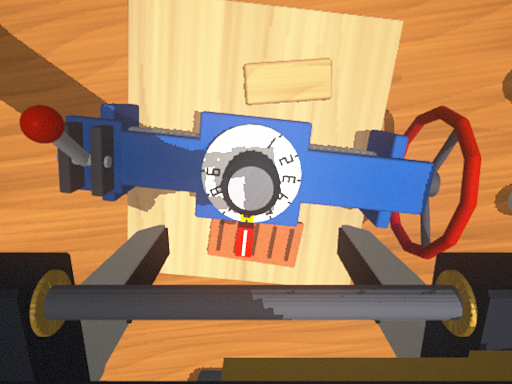

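The yellow 6 at (246,219) lies right beside the pointer (244,239): −14.4° against −13.5°. The knob, at (42,124), is still leaning towards the robot. I'll unwind the wrist, shut the fingers and go round to the knob's robot side.

Call:
{"fn": "jog_arm", "kwargs": {
  "rows": "0 0 0 0 0 0.14;0 0 0 0 0 0.28;0 0 0 0 0 0.42;0 0 0 0 0 0.56;0 0 0 0 0 0.7;0 0 0 0 0 0.84;0 0 0 0 0 0.98;0 0 0 0 0 1;0 0 0 0 0 1",
  "fingers": 0,
  "grip_force": 20
}}

```text
time: 9.45
ee_pos: [502.5, 39.8, 323.3]
tcp_rot: [-3.14, -0.0, 1.972]
ft_force: [0.2, -0.2, 0.0]
finger_gap: 25.3
grasp_force: 0.0
```

Call:
{"fn": "jog_arm", "kwargs": {
  "rows": "0 0 0 0 0 0.14;0 0 0 0 0 0.28;0 0 0 0 0 0.42;0 0 0 0 0 0.56;0 0 0 0 0 0.7;0 0 0 0 0 0.84;0 0 0 0 0 0.98;0 0 0 0 0 1;0 0 0 0 0 1"
}}

```text
time: 10.35
ee_pos: [502.7, 39.8, 323.9]
tcp_rot: [-3.141, 0.001, 0.927]
ft_force: [-0.3, -0.3, 0.1]
finger_gap: 0.5
grasp_force: 0.0
```

Call:
{"fn": "jog_arm", "kwargs": {
  "rows": "0 0 0 0 0 0.14;0 0 0 0 0 0.28;0 0 0 0 0 0.42;0 0 0 0 0 0.56;0 0 0 0 0 0.7;0 0 0 0 0 0.84;0 0 0 0 0 0.98;0 0 0 0 0 1;0 0 0 0 0 1;0 0 0 0 0 1"
}}

```text
time: 11.35
ee_pos: [502.9, 39.8, 324.2]
tcp_rot: [3.142, 0.0, -0.121]
ft_force: [0.3, 0.7, 0.8]
finger_gap: 0.5
grasp_force: 0.0
```

```bash
python3 - <<'E'
from h import *
s=get_state(); print(s["time"],s["joints"].round(3),s["ee_pos"].round(1),s["tcp_rot"].round(3),s["finger_gap"])
S,T=cam("scene"),cam("top")
h=[(c,min(redblobs(c,15),key=lambda b:np.linalg.norm(b[1]-q))[1]) for c,q in((S,(221,154)),(T,(292,227)))]
print(h[0][1],h[1][1],tri(*h[0],*h[1]))
psi=-.237; u=np.array([np.cos(psi),np.sin(psi),0]); v=np.array([-u[1],u[0],0])
H=np.array([503.2,38.1,164])-170*v; K=H-75*np.sin(.55)*u+[0,0,75*np.cos(.55)]; print("knob pred",K)
R,p=pose(s)
for n,z in(("above",300),("low",212)):
    G=K-70*u; G[2]=z; print(n,G,(R.T@(G-p)/150).round(3))
print("u in tool",(R.T@u).round(3))
E
```

```text
11.35 [ 0.192  0.246 -0.475  1.941  0.134  0.985 -2.037] [502.9  39.8 324.2] [ 3.142  0.    -0.121] 0.45768266956313175
[221.43478261 153.76086957] [293.85714286 226.68571429] (array([ 428.59245377, -121.79619027,  230.15794627]), np.float64(5.294904809538118))
knob pred [ 425.18038686 -117.94390688  227.93933915]
above [ 357.13711711 -101.50877857  300.        ] [-0.851  1.052  0.162]
low [ 357.13711711 -101.50877857  212.        ] [-0.851  1.052  0.748]
u in tool [ 0.993  0.116 -0.   ]
```

The reach limit (about 425 mm) rules out pushing from behind with shut fingers. I'll straddle the knob with open fingers along the roller's x and push with the rear finger.

Call:
{"fn": "jog_arm", "kwargs": {
  "rows": "-0.05 0.2 0 0 0 -0.14;-0.1 0.4 0 0 0 -0.28;-0.15 0.6 0 0 0 -0.42;-0.2 0.8 0 0 0 -0.56;-0.25 0.95 0 0 0 -0.7;-0.32 0.95 0 0 0 -0.84;-0.32 0.95 0 0 0 -0.98;-0.32 0.95 0 0 0 -1;-0.32 0.95 0 0 0 -1",
  "fingers": 1
}}

```text
time: 12.35
ee_pos: [437.6, -95.7, 324.4]
tcp_rot: [3.141, -0.0, 0.919]
ft_force: [-0.0, 0.2, -0.4]
finger_gap: 67.7
grasp_force: 0.0
```

Call:
{"fn": "jog_arm", "kwargs": {
  "rows": "0 0 0 0 0 -0.13;0 0 0 0 0 -0.26;0 0 0 0 0 -0.39;0 0 0 0 0 -0.39"
}}

```text
time: 12.75
ee_pos: [437.7, -95.3, 324.3]
tcp_rot: [-3.141, -0.0, 1.33]
ft_force: [0.7, -0.0, -0.7]
finger_gap: 92.6
grasp_force: 0.0
```

```bash
python3 - <<'E'
from h import *
s=get_state(); print(s["time"],s["joints"].round(3),s["ee_pos"].round(1),s["tcp_rot"].round(3),s["finger_gap"])
psi=-.237; u=np.array([np.cos(psi),np.sin(psi),0]); v=np.array([-u[1],u[0],0])
H=np.array([503.2,38.1,164])-170*v; K=H-75*np.sin(.55)*u+[0,0,75*np.cos(.55)]
R,p=pose(s)
G=K+8*u; G[2]=209; print(G,(R.T@(G-p)/150).round(3))
print("u in tool",(R.T@u).round(3))
c=cam("wrist")
for st,ce in redblobs(c,60): print("red",st,ce.round(1),onplane(c,*ce,228).round(1),bydepth(c,*ce).round(1))
print("K px",proj(c,K)); save(c,"w5")
E
```

```text
12.75 [ 0.652  0.184 -0.656  2.038  0.136  0.962 -0.315] [437.7 -95.3 324.3] [-3.141 -0.     1.33 ] 92.55069192252
[ 432.95676054 -119.82220725  209.        ] [-0.166  0.009  0.768]
u in tool [ 0.004  1.    -0.   ]
red [348   9  42  28 837] [368.   21.5] [549.3  10.4 228. ] [571.6  18.9 166.8]
red [230 205  35  35 945] [246.7 222.4] [ 425.6 -119.6  228. ] [ 427.1 -114.6  241.9]
K px [245.71430744 220.74465594]
```

View pics/w5.png

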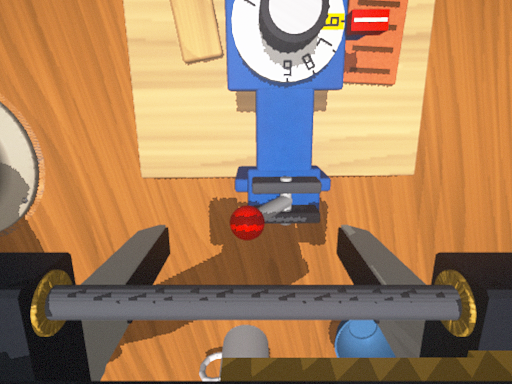

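The knob at (247,222) matches the prediction, and the 6 sits squarely at the pointer. Descending astride the knob, then pushing along +y tool.

Call:
{"fn": "jog_arm", "kwargs": {
  "rows": "-0.166 0.009 0.2 0 0 0;-0.166 0.009 0.45 0 0 0;-0.166 0.009 0.7 0 0 0;-0.166 0.009 0.768 0 0 0;-0.166 0.009 0.768 0 0 0"
}}

```text
time: 13.3
ee_pos: [432.4, -119.6, 208.4]
tcp_rot: [-3.139, -0.0, 1.328]
ft_force: [-0.4, -0.1, 0.7]
finger_gap: 93.1
grasp_force: 0.0
```

Call:
{"fn": "jog_arm", "kwargs": {
  "rows": "0 0.07 0 0 0 0;0 0.14 0 0 0 0;0 0.2 0 0 0 0;0 0.26 0 0 0 0;0 0.32 0 0 0 0;0 0.38 0 0 0 0;0 0.44 0 0 0 0;0 0.5 0 0 0 0;0 0.55 0 0 0 0;0 0.58 0 0 0 0;0 0.6 0 0 0 0;0 0.6 0 0 0 0"
}}

```text
time: 14.5
ee_pos: [520.4, -141.5, 208.9]
tcp_rot: [-3.141, -0.0, 1.33]
ft_force: [-1.0, 0.2, -0.5]
finger_gap: 93.0
grasp_force: 0.5
```

Call:
{"fn": "jog_arm", "kwargs": {
  "rows": "0 0.01 0 0 0 0;0 0.02 0 0 0 0;0 0.03 0 0 0 0;0 0.03 0 0 0 0"
}}

```text
time: 14.9
ee_pos: [524.7, -142.7, 209.2]
tcp_rot: [3.141, 0.0, 1.33]
ft_force: [-2.1, -0.1, 0.0]
finger_gap: 92.8
grasp_force: 0.9
```

Call:
{"fn": "jog_arm", "kwargs": {
  "rows": "0 0.01 0 0 0 0;0 0.02 0 0 0 0;0 0.03 0 0 0 0;0 0.03 0 0 0 0"
}}

```text
time: 15.3
ee_pos: [529.0, -143.7, 209.1]
tcp_rot: [-3.141, 0.0, 1.33]
ft_force: [-2.4, 0.1, -0.0]
finger_gap: 93.1
grasp_force: 1.3
```

```bash
python3 - <<'E'
from h import *
s=get_state(); print(s["ft_force"],s["ee_pos"])
c=cam("wrist")
psi=-.237; u=np.array([np.cos(psi),np.sin(psi),0]); v=np.array([-u[1],u[0],0])
H=np.array([503.2,38.1,164])-170*v
for st,ce in redblobs(c,60):
    p=onplane(c,*ce,229); print("red",st,ce.round(1),p.round(1),"x from hinge",(p-H)@u)
print("stop knob px",proj(c,H+75*np.sin(.55)*u+[0,0,75*np.cos(.55)]))
save(c,"w6")
E
```

```text
[-2.36836883  0.06396471 -0.01438632] [ 528.98711554 -143.67525063  209.11996576]
red [ 166  225   62   60 2946] [197.1 255. ] [ 502.  -136.9  229. ] x from hinge 39.89323846437459
stop knob px [196.01842874 253.22845153]
```

Call:
{"fn": "jog_arm", "kwargs": {
  "rows": "0 0.01 0 0 0 0;0 0.02 0 0 0 0;0 0.02 0 0 0 0"
}}

```text
time: 15.65
ee_pos: [529.5, -143.9, 208.6]
tcp_rot: [-3.137, 0.001, 1.33]
ft_force: [-9.4, 3.0, 3.1]
finger_gap: 93.0
grasp_force: 4.9
```

The force has risen to about 10 N, so the lever is on its stop. Backing off 20 mm, lifting, then checking.

Call:
{"fn": "jog_arm", "kwargs": {
  "rows": "0 -0.08 0 0 0 0;0 -0.17 0 0 0 0;0 -0.17 0 0 0 0;0 -0.17 -0.25 0 0 0;0 -0.17 -0.5 0 0 0;0 -0.17 -0.75 0 0 0;0 -0.17 -0.9 0 0 0;0 -0.17 -0.9 0 0 0;0 -0.17 -0.9 0 0 0"
}}

```text
time: 16.55
ee_pos: [507.3, -138.6, 344.4]
tcp_rot: [3.14, 0.0, 1.329]
ft_force: [0.4, -0.2, -0.5]
finger_gap: 92.9
grasp_force: 0.0
```

```bash
python3 - <<'E'
from m import *
print(s["ft_force"])
psi=-.237; u=np.array([np.cos(psi),np.sin(psi),0]); v=np.array([-u[1],u[0],0])
H=np.array([503.2,38.1,164])-170*v
for st,ce in redblobs(c,60):
    p=onplane(c,*ce,229); print(ce,"x from hinge",((p-H)@u).round(1))
save(c,"w7")
E
```

```text
16.55 [ 0.649  0.278 -0.625  1.866  0.187  1.055 -0.292] [ 507.3 -138.6  344.4] [3.14  0.    1.329]
red [264   0  37  13 383] [282.1   4.9] [571.7  10.8 170. ] [572.5  12.  165. ]
red [231 171  33  33 856] [247.2 186.9] [ 497.4 -151.7  170. ] [ 502.9 -134.2  241.7]
yel [237   0  21   5  78] [247.4   2.5] [541.2  22.8 161. ] dir -21.9 41.0
yel [ 30 317   9  16  51] [ 33.3 324.5] [ 195.  -261.9  161. ] dir -135.8 430.1
cap px [195.70829501 -25.07439966]
[ 0.4133646  -0.24705955 -0.50964132]
[282.08355091   4.8772846 ] x from hinge 68.1
[247.16705607 186.89369159] x from hinge 39.9
```

View pics/w7.png

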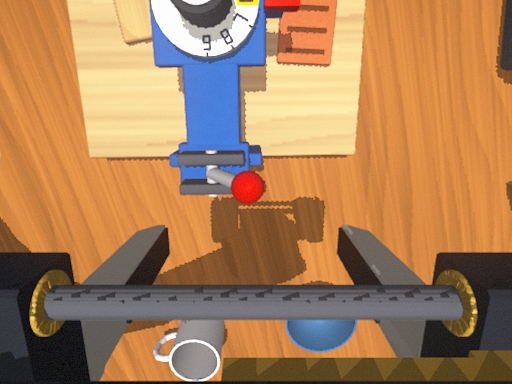

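The knob at (247,187) leans fully to +x, 39.9 mm from the hinge where the stop should be 39.2 mm. The yellow 6 is still beside the pointer at the top edge (247,2), and the gripper is clear. Signing off.

```bash
python3 -c "from rig import sign_off; print(sign_off())"
```

```text
the job is handed in; nothing more can be done
None
```

The sleeve is set to 6 at the pointer, the lock lever is thrown fully over to its stop, and the arm is clear of everything; the job was handed in at about 16.6 s, and no verdict came back.

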